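Load the hubs and hold the vacuum chuck drawn

TASK

Clamp the two hubs on the hand-pumped vacuum chuck. First set the blue and the purple hub upright into the two round nests of the chuck, one in each, either way round, letting go of them; only then draw the pump rod straight up by its knob, without letting it bind in its bore, until the whole red band on it stands clear of the brass collar while the black band below is still hidden inside. Finish holding the rod still by the knob at that height, and do not disturb the amber cone or the screwdriver.

Things in the scene. Friction and masses are not known exactly. Their poses are not given: they have to be found in the camera images.
- chuck: vacuum chuck, fixed: dark foot 80 (x) x 240 (y) x 6 mm, aluminium plate 70 x 230 x 10 mm on it (top 16 mm above the bench) with two round nests and, at its +y end, an upright blue barrel 38 mm across with a 44 mm brass collar (top 66 mm above the bench). Origin: centre of underside. y runs along the row nest_a (-75 mm), nest_b (-10), barrel (+80); z up
- nest_a (a point): centre of the floor of the end nest: round pocket 31 mm diameter, 10 mm deep below the plate top, floor 6 mm above the bench
- nest_b (a point): centre of the floor of the nest next to the barrel: same pocket, 65 mm from nest_a and 90 mm from the bore axis
- bore_mouth (a point): centre of the bore's mouth, on the top face of the brass collar, 66 mm above the bench; axes as the chuck's, z along the bore. The bore is vertical, 18 mm in diameter (2 mm clearance on the rod's diameter) and 60 mm deep; at the start the rod's foot is 60 mm below this point
- pump_rod: loose pump rod, 0.14 to 0.28 kg, no spring: steel shank 16 mm across, 68 mm long, standing on the bore's floor, black knob on top. Origin: centre of the shank's foot, z up along the rod. Along z in mm: black band 10 to 22, steel, red band 40 to 56, steel, knob 68 to 92. Red band wholly out once raised 20 mm; black band starts to show at 38 mm; rod leaves the bore at 60 mm
- rod_knob (a point): middle of the rod's cylindrical black knob (26 mm diameter, 24 mm high), on the rod's axis, 80 mm above its foot (86 mm above the bench at the start); grip the knob here
- hub_blue: blue anodised hub, an upright round part 29 mm in diameter with rounded shoulders, body 26 mm high, thin pin on top to 32 mm, about 30 g. Origin: centre of its underside, z up. Starts standing on the bench
- hub_purple: purple anodised hub, otherwise the same as the blue one
- cone_amber: amber cone fitting 26 mm across, 19 mm high, a bystander on the bench; origin under its centre
- screwdriver: screwdriver 197 mm long with a red handle lying near the front edge, a bystander; origin under its centre, length along its y

How it is judged:
By the outcome, as a careful person would: the job done as asked, in the order asked, and still so for the second after the job is handed in, while the arm keeps its last pose, push and grip.
It also fails if it takes over 56 s, if anything falls off the work surface, if the arm or the gripper's body presses on something with over 40 N, if the wrist force passes 120 N, or if a joint passes its speed limit or range.

ROBOT

A 6-joint arm with a two-finger parallel gripper is mounted at the origin on a cart in front of the work surface, level with it; the furniture and walls round the work are solid. World frame = base frame: x ahead of the robot, y to its left, z up, the work surface at z = 0. Lengths are in m, angles in rad, forces in N, time in s.
With the tool pointing down it reaches from about 0.25 to 0.8 m from the base axis. Payload 3.9 kg.
Tool frame: the origin (TCP) lies between the finger pads; the fingertips stand bot.tip_extent ahead of it and the grasp point (between the pads) is the TCP (bot.tip_extent is the distance from the TCP to the fingertips, in m); z points along the fingers, y is the direction in which the jaws open and shut (so a half turn about z gives the same grasp; the last joint's range is limited). The gripper opens to 85 mm and grips with 20 to 120 N. Pads are 22 mm wide; open, the fingers measure 114 mm over their backs; the gripper's body (76 mm by 85 mm) begins 54 mm behind the grasp point. The pads swing forward as they close: fully open they stand 13 mm farther back than shut.
Start: joints at [1.224, 0.26, -0.138, 1.173, 0, 1.571], TCP at [0.178, 0.494, 0.25] pointing down, gripper open.
Joint ranges: [-2.78, 2.78], [-0.83, 1.72], [-1.28, 1.37], [-1.9, 2.12], [-1.57, 1.48], [-3.14, 3.14]. Speed limits (rad/s): [2.57, 2.57, 3.14, 3.14, 3.14, 3.14].

INTERFACE

Orientations are given as [roll, pitch, yaw] about the fixed x, y, z axes, in that order (R = Rz(yaw) Ry(pitch) Rx(roll)).
In Python, from station import telemetry, optics, bot gives the robot as it stands.
- The arm moves only by the shell command python3 -m jog 'ROWS' [OPENING] [FORCE]. ROWS is JSON, a list that holds one entry, the list of rows, each a list of 6 numbers: the shift along the tool's x, y, z normalised to -1 to 1, where 1 is 500 mm, then the turn, a rotation vector about the tool's x, y, z normalised to -1 to 1, where 1 is 45 degrees. In form: [[[x, y, z, ax, ay, az], ...]]. A call has 1 to 20 rows; each row shifts and turns the commanded pose from where the row before left it, along the tool's axes as they then stand; what a row does not reach is not made up. A row lasts 1/8 s, in which the tool goes at most 62.5 mm and 10.7 degrees, less where a joint would pass 70% of its speed; a pose out of reach is approached as far as the arm can. A call with a number of a shift or a turn outside -1 to 1 is refused whole. A call with a gripper value outside its range is refused whole. OPENING is the closure, from -1 (fully open) to 1 (shut), set as the call begins (- or left out, the last holds). The fingers move at their own pace and stop on an object; FORCE is the grip in N (left out, the last holds). Time passes only in rows, so rows that do not move let the fingers close. It gives the time, the measured TCP pose, the force and the opening at its end, in the units of the state.
- telemetry.get_obs(): the state, without advancing time (a new reading comes with each control period).
- optics.get_image(name): name is "scene" or "side" or "wrist"; returns (picture, depth): 400x640x3 uint8, red, green, blue; 400x640 float32, m along the optical axis (not along the pixel's ray), 0 where there is no reading.
- optics.camera_model(name): a dict with "camera_matrix" (3x3 intrinsics, pixels), "k1" (the pictures are not rectified: a ray, as slopes to the right and down, at radius r is drawn at 1 + k1 r^2 times it, then the intrinsics apply), "T" (4x4, takes a point from camera to world coordinates). Camera axes: x right, y down, z forward; pixel columns grow to the right and rows downward; lengths in m; the calibration is good to about 2 mm. A picture is of the moment at which its call begins: read the wrist's pose just before it. camera_model takes no time and is no camera call; for the wrist camera it gives the pose at the moment of the call.
- bot.job_done(): hands the job in, once; it reports no verdict.
The state is a dict: "clock": time; "q": joint angles; "dq": joint speeds; "tau": joint torques, N m; "eef_pos": TCP position; "tool_rot": TCP orientation; "ft_force": force on the tool from outside, world axes, zero at the start; "ft_torque": the same for the moment, N m; "opening": finger opening in m.
Only numpy, scipy, OpenCV 4.12 (cv2) and the standard library are available. Lean on these libraries where they do the work, as an engineer would, in place of code of your own. Each camera call takes 0.05 s, during which the arm holds its last target. There are 200 camera calls.

## Working session

There is one attempt and no reset: what is moved stays moved. The work goes in short steps, Python scripts to look and compute and a shell command to move; the robot and the scene stay as the last step left them, time stands still between calls to the robot, and variables do not carry over. Pictures are saved under pics/ and viewed, about 8 in all and at most 12, crops included, and the job is handed in when it is done.

```bash
ls; mkdir -p pics; cat > h.py <<'E'
import numpy as np, cv2
from station import telemetry, optics, bot
def grab(n):
    m=optics.camera_model(n); im,d=optics.get_image(n); return im,d,m
def save(im,f): cv2.imwrite(f,im[:,:,::-1])
def ray(m,u,v):
    K=np.array(m["camera_matrix"]);a=np.array([(u-K[0,2])/K[0,0],(v-K[1,2])/K[1,1]])
    s=a.copy()
    for _ in range(20): s=a/(1+m["k1"]*(s@s))
    T=np.array(m["T"]); return T[:3,3],T[:3,:3]@np.array([s[0],s[1],1.])
def onplane(m,u,v,z):
    o,r=ray(m,u,v); return o+r*(z-o[2])/r[2]
def pt(m,u,v,d):
    o,r=ray(m,u,v); return o+r*d
def proj(m,p):
    T=np.array(m["T"]);K=np.array(m["camera_matrix"]);c=T[:3,:3].T@(np.array(p)-T[:3,3]);s=c[:2]/c[2];s=s*(1+m["k1"]*(s@s))
    return K[0,0]*s[0]+K[0,2],K[1,1]*s[1]+K[1,2]
E
python3 - <<'E'
from h import *
print(telemetry.get_obs(),bot.tip_extent)
for n in("scene","side"):
    im,d,m=grab(n); save(im,f"pics/{n}0.png"); np.savez(f"pics/{n}0.npz",im=im,d=d); print(n,np.round(m["T"],3).tolist(),m["k1"],m["camera_matrix"])
E
```

```text
pics
{'clock': 0.0, 'q': array([ 1.22399706e+00,  2.60699318e-01, -1.39362864e-01,  1.17272642e+00,
       -2.78643451e-05,  1.57083388e+00]), 'dq': array([ 6.24421764e-04, -8.17280316e-04, -9.08399009e-05,  1.56889958e-03,
        5.49835494e-04,  6.27894873e-04]), 'tau': array([-1.07638338e-03, -4.05679357e+01,  2.53924692e+01,  1.87318580e-02,
       -1.22372962e-04, -9.86593079e-06]), 'eef_pos': array([0.17822869, 0.49312963, 0.24945921]), 'tool_rot': array([-3.13960038e+00,  2.79391132e-05,  2.79475588e+00]), 'ft_force': array([-0.2476862 , -0.17678165, -0.179589  ]), 'ft_torque': array([ 0.02543922, -0.04112525, -0.02155175]), 'opening': 0.0855100110401266} 0.019
scene [[0.873, 0.288, -0.394, 0.887], [0.488, -0.518, 0.702, -0.74], [-0.002, -0.805, -0.593, 0.623], [0.0, 0.0, 0.0, 1.0]] -0.108007341352872 [[419.4838108    0.         325.44767855]
 [  0.         419.4838108  201.27524224]
 [  0.           0.           1.        ]]
side [[-0.982, -0.078, 0.173, 0.322], [-0.189, 0.445, -0.875, 0.85], [-0.008, -0.892, -0.452, 0.564], [0.0, 0.0, 0.0, 1.0]] -0.09696152427041793 [[403.71120744   0.         318.1032657 ]
 [  0.         403.71120744 192.60468665]
 [  0.           0.           1.        ]]
```

View pics/scene0.png

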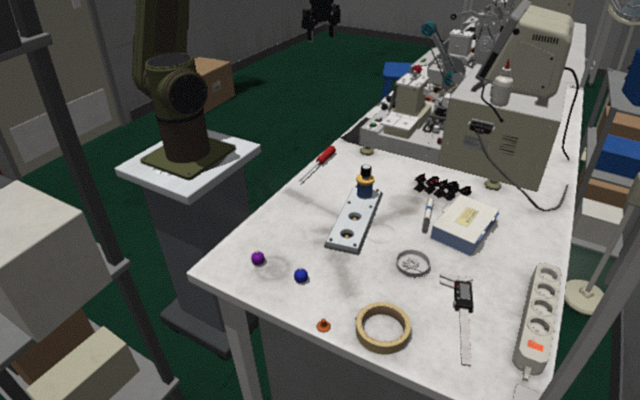

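View pics/side0.png

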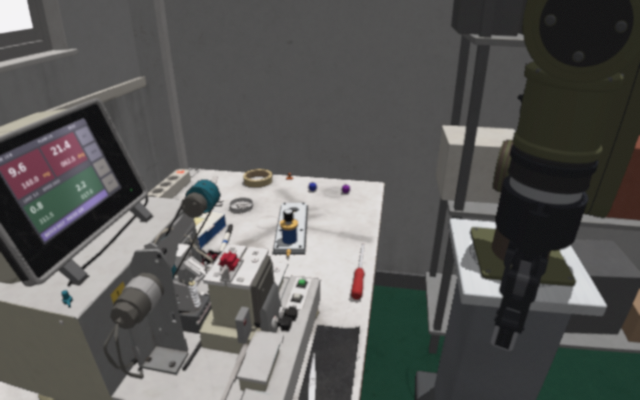

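The scene view shows the purple hub at (258,258), blue at (301,275), and the amber cone at (323,325). The nests are at about (354,215) and (347,233), the knob at (366,172), and the screwdriver at (320,163). The side view shows the same layout.

```bash
python3 - <<'E'
from h import *
for n in("scene","side"):
    z=np.load(f"pics/{n}0.npz");im=z["im"];d=z["d"];m=optics.camera_model(n)
    hsv=cv2.cvtColor(im,cv2.COLOR_RGB2HSV)
    for nm,lo,hi in(("blue",(112,120,60),(125,255,255)),("purple",(130,100,50),(150,255,255)),("orange",(3,150,90),(14,255,255)),("brass",(15,120,90),(28,255,255))):
        c,l,s,ct=cv2.connectedComponentsWithStats(cv2.inRange(hsv,lo,hi))
        for i in range(1,c):
            if s[i,4]>12:
                u,v=ct[i]; zc={"blue":.014,"purple":.014,"orange":.008,"brass":.06}[nm]
                print(n,nm,s[i].tolist(),np.round(onplane(m,u,v,zc),3),np.round(pt(m,u,v,d[int(v),int(u)]),3))
m=optics.camera_model("scene")
for u,v,zz in((354,215,.016),(347,233,.016),(366,168,.098),(366,200,.016)): print(np.round(onplane(m,u,v,zz),4))
m=optics.camera_model("side")
for u,v,zz in((289,212,.098),(293,208,.016)): print(np.round(onplane(m,u,v,zz),4))
im=np.load("pics/scene0.npz")["im"][150:290,230:400]
save(cv2.resize(im,None,fx=4,fy=4,interpolation=cv2.INTER_CUBIC),"pics/crop1.png")
E
```

```text
scene blue [295, 269, 12, 13, 126] [ 0.559 -0.259  0.014] [ 0.565 -0.268  0.025]
scene purple [252, 252, 12, 13, 121] [ 0.456 -0.261  0.014] [ 0.462 -0.268  0.023]
scene orange [317, 319, 13, 13, 91] [ 0.656 -0.34   0.008] [ 0.657 -0.341  0.01 ]
scene orange [528, 340, 15, 11, 74] [ 1.002 -0.204  0.008] [ 0.996 -0.234  0.042]
scene brass [357, 175, 17, 9, 99] [0.553 0.05  0.06 ] [0.556 0.042 0.066]
side blue [310, 184, 5, 6, 28] [ 0.559 -0.255  0.014] [ 0.557 -0.246  0.019]
side purple [343, 186, 6, 7, 35] [ 0.454 -0.256  0.014] [ 0.454 -0.252  0.016]
side brass [281, 220, 16, 9, 87] [0.551 0.052 0.06 ] [0.55  0.058 0.064]
side brass [287, 250, 3, 5, 13] [0.525 0.161 0.06 ] [0.543 0.099 0.014]
side brass [111, 283, 13, 18, 99] [0.815 0.352 0.06 ] [0.673 0.495 0.205]
[ 0.5684 -0.0363  0.016 ]
[ 0.5832 -0.1018  0.016 ]
[0.5572 0.0441 0.098 ]
[0.568  0.0314 0.016 ]
[0.5479 0.0569 0.098 ]
[ 0.5824 -0.1065  0.016 ]
```

View pics/crop1.png

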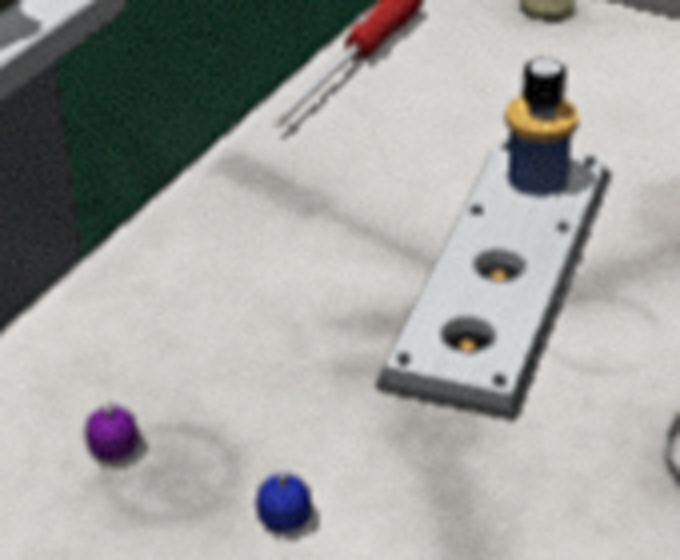

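The crop shows the bore at about (0.552,0.05) and the chuck yawed about 11°. Next I'll move above the hubs and look from close by.

```bash
python3 - <<'E'
from h import *
from scipy.spatial.transform import Rotation as R
o=telemetry.get_obs();m=optics.camera_model("wrist");T=np.array(m["T"])
Rt=R.from_euler("xyz",o["tool_rot"]).as_matrix()
print(np.round(Rt.T@(T[:3,3]-o["eef_pos"]),3),np.round(Rt.T@T[:3,:3],3).tolist(),m["camera_matrix"][0])
E
python3 -m jog '[[[-0.0706,-0.0743,0,0,0,0],[-0.0706,-0.0743,0,0,0,0],[-0.0706,-0.0743,0,0,0,0],[-0.0706,-0.0743,0,0,0,0],[-0.0706,-0.0743,0,0,0,0],[-0.0706,-0.0743,0,0,0,0],[-0.0706,-0.0743,0,0,0,0],[-0.0706,-0.0743,0,0,0,0],[-0.0706,-0.0743,0,0,0,0],[-0.0706,-0.0743,0,0,0,0],[-0.0706,-0.0743,0,0,0,0],[-0.0706,-0.0743,0,0,0,0],[-0.0706,-0.0743,0,0,0,0],[-0.0706,-0.0743,0,0,0,0],[-0.0706,-0.0743,0,0,0,0],[-0.0706,-0.0743,0,0,0,0]]]' -1 30
python3 -m jog '[[[0,0,0,0,0,0.22],[0,0,0,0,0,0.22],[0,0,0,0,0,0.22],[0,0,0,0,0,0.22],[0,0,0,0,0,0.22],[0,0,0,0,0,0.21],[0,0,0,0,0,0]]]'
```

```text
[ 0.075  0.    -0.124] [[0.0, -0.955, -0.296], [1.0, -0.0, 0.001], [-0.001, -0.296, 0.955]] [290.39968227   0.         320.43813286]
clock: 2.1
eef_pos: [0.5078, -0.2588, 0.2498]
tool_rot: [3.141, -0.001, 2.794]
ft_force: [0.5, 0.9, 0.4]
opening: 0.0852
clock: 2.98
eef_pos: [0.5073, -0.2571, 0.2498]
tool_rot: [-3.141, -0.001, 1.768]
ft_force: [-0.5, -0.1, -0.6]
opening: 0.0855
```

```bash
cat > look.py <<'E'
from h import *
import sys
im,d,m=grab("wrist"); f=sys.argv[1]; save(im,f"pics/{f}.png"); np.savez(f"pics/{f}.npz",im=im,d=d,T=m["T"])
hsv=cv2.cvtColor(im,cv2.COLOR_RGB2HSV)
print(telemetry.get_obs()["eef_pos"])
for nm,lo,hi in(("blue",(112,120,50),(125,255,255)),("purple",(130,100,40),(150,255,255)),("brass",(15,120,90),(28,255,255))):
    c,l,s,ct=cv2.connectedComponentsWithStats(cv2.inRange(hsv,lo,hi))
    for i in range(1,c):
        if s[i,4]>100: u,v=ct[i]; print(nm,s[i].tolist(),np.round(onplane(m,u,v,float(sys.argv[2])),4),np.round(pt(m,u,v,d[int(v),int(u)]),4))
E
python3 look.py w1 0.015
```

```text
[ 0.50732884 -0.25712157  0.24990016]
blue [351, 174, 18, 17, 222] [ 0.5592 -0.262   0.015 ] [ 0.5571 -0.2595  0.0266]
purple [268, 157, 20, 20, 297] [ 0.4542 -0.2628  0.015 ] [ 0.456  -0.259   0.0321]
```

View pics/w1.png

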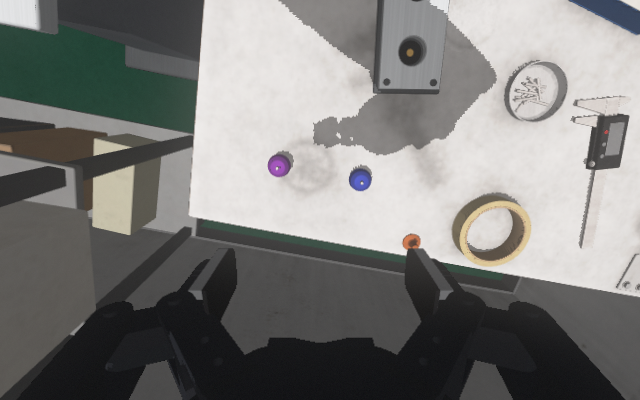

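The wrist view shows purple at (278,166), blue at (360,180), nest_a at (411,51) and the cone at (412,242). I'll descend over the blue hub.

```bash
python3 -m jog '[[[-0.007,0.025,0.075,0,0,0],[-0.007,0.025,0.075,0,0,0],[-0.007,0.025,0.075,0,0,0],[-0.007,0.025,0.075,0,0,0],[0,0,0,0,0,0],[0,0,0,0,0,0]]]'; python3 look.py w2 0.015; python3 - <<'E'
from h import *
im=np.load("pics/w2.npz")["im"];hsv=cv2.cvtColor(im,cv2.COLOR_RGB2HSV);m=optics.camera_model("wrist")
# pin: bright/desaturated pixels surrounded by blue
b=cv2.inRange(hsv,(108,100,30),(128,255,255));n,l,s,c=cv2.connectedComponentsWithStats(b);i=1+s[1:,4].argmax()
x,y,w,h,_=s[i];hull=cv2.morphologyEx((l==i).astype(np.uint8),cv2.MORPH_CLOSE,np.ones((15,15)))
p=(hull>0)&(hsv[:,:,1]<90);v,u=np.nonzero(p);print(s[i],len(u),u.mean(),v.mean(),onplane(m,u.mean(),v.mean(),.031))
print("proj of axis at .559,-.261:",proj(m,(.559,-.261,.031)))
E
```

```text
clock: 3.78
eef_pos: [0.5594, -0.2614, 0.1013]
tool_rot: [3.141, 0.0, 1.767]
ft_force: [0.3, -0.7, -0.8]
opening: 0.0859
[ 0.55987284 -0.26170771  0.10204246]
blue [303, 207, 34, 19, 380] [ 0.5604 -0.2671  0.015 ] [ 0.5592 -0.2608  0.0316]
purple [163, 170, 35, 34, 841] [ 0.4527 -0.2638  0.015 ] [ 0.4579 -0.2595  0.0268]
[303 196  35  30 671] 40 319.65 214.025 [ 0.55964415 -0.25968592  0.031     ]
proj of axis at .559,-.261: (np.float64(318.41501091338097), np.float64(215.54447625433139))
```

```bash
python3 -m jog '[[[0.004,0,0.046,0,0,0],[0,0,0.045,0,0,0],[0,0,0.045,0,0,0],[0,0,0,0,0,0]]]'; python3 -m jog '[[[0,0,0,0,0,0],[0,0,0,0,0,0],[0,0,0,0,0,0],[0,0,0,0,0,0],[0,0,0,0,0,0],[0,0,0,0,0,0]]]' 1 30
```

```text
clock: 4.32
eef_pos: [0.5583, -0.2592, 0.0327]
tool_rot: [-3.141, -0.001, 1.766]
ft_force: [-0.0, 0.2, 0.2]
opening: 0.0857
clock: 5.08
eef_pos: [0.5597, -0.2596, 0.0333]
tool_rot: [3.14, 0.001, 1.766]
ft_force: [-0.3, -0.4, 6.4]
opening: 0.0243
```

```bash
python3 -m jog '[[[0,0,0,0,0,0],[0,0,0,0,0,0]]]'; python3 look.py w3 0.015; python3 - <<'E'
from h import *
im=np.load("pics/w3.npz")["im"][150:380,200:440];save(cv2.resize(im,None,fx=2.5,fy=2.5,interpolation=2),"pics/w3c.png")
E
```

```text
clock: 5.32
eef_pos: [0.5596, -0.2596, 0.0332]
tool_rot: [3.14, 0.001, 1.766]
ft_force: [0.0, 0.7, 6.3]
opening: 0.0246
[ 0.5596573  -0.25963013  0.03326053]
blue [299, 237, 45, 42, 1308] [ 0.562  -0.2624  0.015 ] [ 0.5606 -0.256   0.0267]
purple [94, 202, 50, 46, 1672] [ 0.4515 -0.2646  0.015 ] [ 0.4589 -0.2584  0.0262]
```

View pics/w3c.png

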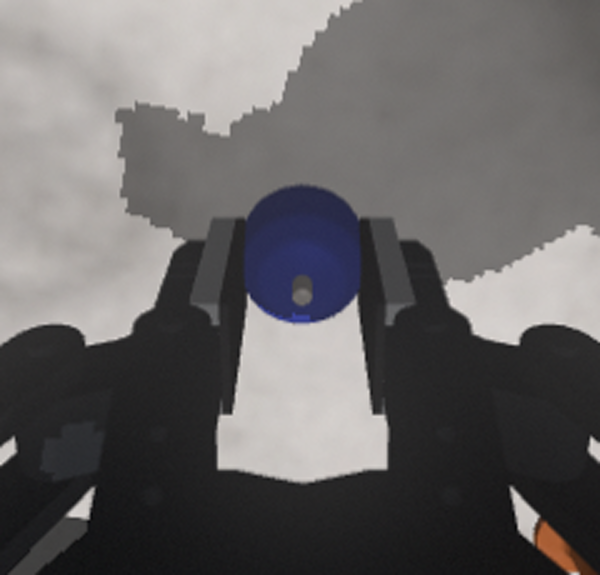

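The grip sits on the rounded shoulder: the opening is 24.6 mm and there is an upward reaction of 6 N. I'll open a little, go 6 mm lower and regrip.

```bash
python3 -m jog '[[[0,0,0,0,0,0],[0,0,0,0,0,0],[0,0,0.006,0,0,0],[0,0,0.006,0,0,0],[0,0,0,0,0,0]]]' -0.1 30; python3 -m jog '[[[0,0,0,0,0,0],[0,0,0,0,0,0],[0,0,0,0,0,0],[0,0,0,0,0,0]]]' 1 30
```

```text
clock: 6.0
eef_pos: [0.5585, -0.2591, 0.0257]
tool_rot: [-3.141, -0.001, 1.766]
ft_force: [-0.6, -0.1, -0.2]
opening: 0.0467
clock: 6.5
eef_pos: [0.5591, -0.2594, 0.0265]
tool_rot: [3.141, 0.0, 1.766]
ft_force: [-0.2, 0.1, 0.8]
opening: 0.0256
```

```bash
python3 -m jog '[[[0,0,-0.08,0,0,0],[0,0,-0.12,0,0,0],[0.102,0.0265,0,0,0,0],[0.102,0.0265,0,0,0,0],[0.102,0.0265,0,0,0,0],[0.102,0.0265,0,0,0,0],[0,0,0,0,0,0],[0,0,0,0,0,0]]]'; python3 look.py w4 0.066
```

```text
clock: 7.5
eef_pos: [0.5713, -0.049, 0.1262]
tool_rot: [-3.141, 0.001, 1.767]
ft_force: [0.3, -1.1, -0.2]
opening: 0.0258
[ 0.57130438 -0.04964939  0.12622555]
blue [303, 254, 37, 33, 734] [ 0.5796 -0.0851  0.066 ] [ 0.5719 -0.0475  0.1289]
brass [285, 0, 74, 103, 2429] [0.553  0.0494 0.066 ] [0.5538 0.045  0.0995]
```

View pics/w4.png

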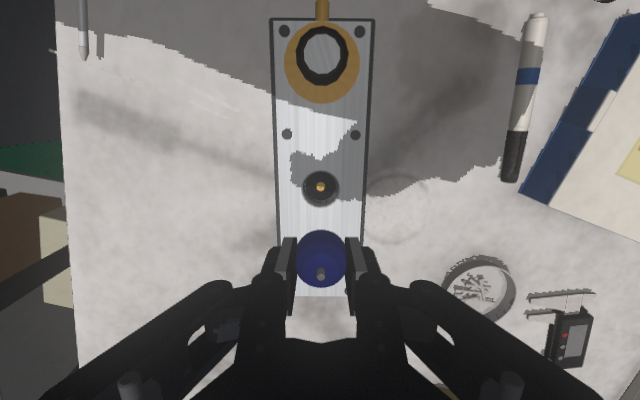

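The hub is held upright at (320,258). Nest_b is at (320,188), and the collar and knob are at (322,60). Now I'll measure these points.

```bash
cat > nest.py <<'E'
from h import *
import sys
f,cu,cv,hz=sys.argv[1],int(sys.argv[2]),int(sys.argv[3]),float(sys.argv[4])
z=np.load(f"pics/{f}.npz");im=z["im"];m=optics.camera_model("wrist");m["T"]=z["T"]
g=cv2.cvtColor(im,cv2.COLOR_RGB2GRAY);hsv=cv2.cvtColor(im,cv2.COLOR_RGB2HSV)
r=32;sub=g[cv-r:cv+r,cu-r:cu+r];t=90
b=cv2.morphologyEx((sub<t).astype(np.uint8),cv2.MORPH_CLOSE,np.ones((9,9)))
n,l,s,c=cv2.connectedComponentsWithStats(b);i=l[r,r];ct=max(cv2.findContours((l==i).astype(np.uint8),0,1)[0],key=len)
hull=cv2.convexHull(ct);e=cv2.fitEllipse(hull);u,v=e[0][0]+cu-r,e[0][1]+cv-r
c0=onplane(m,u,v,.016);print("rim",s[i],e[1],np.round(c0,4),"diam",np.linalg.norm(onplane(m,u+e[1][0]/2,v,.016)-c0)*2)
br=cv2.inRange(hsv[cv-12:cv+12,cu-12:cu+12],(10,90,60),(30,255,255));y,x=np.nonzero(br)
print("brass floor",len(x),np.round(onplane(m,x.mean()+cu-12,y.mean()+cv-12,.006),4))
if hz:
    P=(hsv[:,:,1]<70)&(g>60);P[:262]=0;P[284:]=0;P[:,:308]=0;P[:,334:]=0;y,x=np.nonzero(P)
    o=telemetry.get_obs()["eef_pos"];print("pin",len(x),x.mean(),y.mean(),np.round(onplane(m,x.mean(),y.mean(),o[2]+hz),4),"tcp",o,np.ptp(x),np.ptp(y))
E
python3 nest.py w4 320 188 0.004
python3 - <<'E'
from h import *
z=np.load("pics/w4.npz");im=z["im"];m=optics.camera_model("wrist");m["T"]=z["T"]
hsv=cv2.cvtColor(im,cv2.COLOR_RGB2HSV);b=cv2.inRange(hsv,(15,100,60),(28,255,255));b[:25]=0
b=cv2.morphologyEx(b,cv2.MORPH_OPEN,np.ones((3,3)));ct=max(cv2.findContours(b,0,1)[0],key=len);H=cv2.convexHull(ct)[:,0]
P=np.array([onplane(m,u,v,.066)[:2] for u,v in H if v>45]);A=np.c_[2*P,np.ones(len(P))];s=np.linalg.lstsq(A,(P**2).sum(1),rcond=None)[0]
print("collar",s[:2],"R",np.sqrt(s[2]+s[:2]@s[:2]))
g=im[:,:,1].astype(int);k=(im.max(2)<50)[:110,280:365];n,l,st,c=cv2.connectedComponentsWithStats(k.astype(np.uint8));print(st)
E
```

```text
rim [  15   15   36   35 1002] (34.69476318359375, 36.440162658691406) [ 0.5697 -0.0384  0.016 ] diam 0.02903956180542767
brass floor 68 [ 0.5698 -0.0397  0.006 ]
pin 93 320.5268817204301 273.93548387096774 [ 0.5719 -0.0488  0.1302] tcp [ 0.57130438 -0.04964939  0.12622555] 7 12
collar [0.55292332 0.04929824] R 0.021924932481000955
[[   0    0   85  110 8173]
 [   0   18   15    2   16]
 [  24   19    4    1    4]
 [  29   18    6    2    6]
 [  54   19   12    1   12]
 [  67   19    6    1    6]
 [  74   19    7    1    7]
 [  83   19    2    1    2]
 [  16   26   52   59 1114]
 [  79   26    1    1    1]
 [   8   28    1    1    1]
 [   6   33    3    3    3]
 [  75   32    3    5    5]]
```

```bash
python3 -m jog '[[[0.0102,0,0.05,0,0,0],[0.0102,0,0.05,0,0,0],[0,0,0.05,0,0,0],[0,0,0,0,0,0],[0,0,0,0,0,0]]]'; python3 look.py w5 0.035; python3 - <<'E'
from h import *
im=np.load("pics/w5.npz")["im"][190:320,240:400];save(cv2.resize(im,None,fx=4,fy=4,interpolation=2),"pics/w5c.png")
E
```

```text
clock: 8.18
eef_pos: [0.57, -0.0399, 0.052]
tool_rot: [3.141, 0.0, 1.764]
ft_force: [0.5, -0.3, -0.8]
opening: 0.0249
[ 0.57038577 -0.0397268   0.05238584]
blue [297, 242, 49, 45, 1555] [ 0.5727 -0.0464  0.035 ] [ 0.5705 -0.036   0.0531]
brass [258, 3, 126, 123, 4624] [0.5543 0.044  0.035 ] [0.555  0.0396 0.0988]
```

View pics/w5c.png

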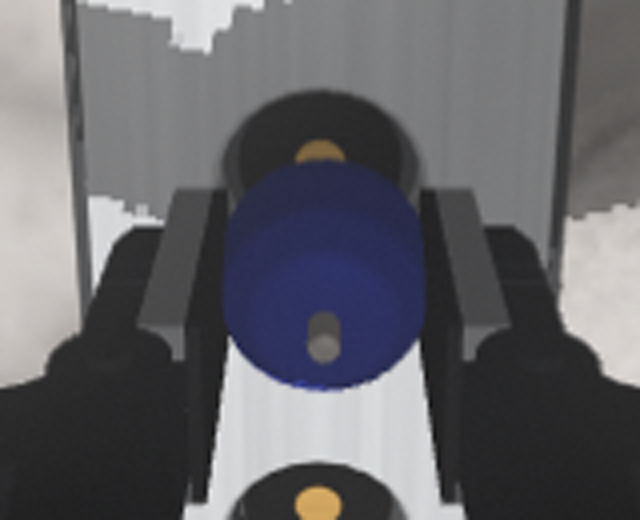

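```bash
python3 - <<'E'
from h import *
m=optics.camera_model("wrist");m["T"]=np.load("pics/w5.npz")["T"]
ax=np.array([-.192,.981,0])
print("nest_b from rim",onplane(m,320.3,212.2,.016)-ax*.0155)
print("nest_a floor",onplane(m,319.7,316,.006), "from it nest_b",onplane(m,319.7,316,.006)+ax*.065)
print("pin top",onplane(m,320.9,277,.052+.0055),"rim sides",onplane(m,240+222/4,190+170/4,.016),onplane(m,240+422/4,190+170/4,.016))
print(telemetry.get_obs()["eef_pos"])
E
```

```text
nest_b from rim [ 0.57035189 -0.03893136  0.016     ]
nest_a floor [ 0.58268225 -0.10397869  0.006     ] from it nest_b [ 0.57020225 -0.04021369  0.006     ]
pin top [ 0.57091428 -0.04038532  0.0575    ] rim sides [ 0.55526042 -0.03932225  0.016     ] [ 0.58472287 -0.03355233  0.016     ]
[ 0.57038577 -0.0397268   0.05238584]
```

```bash
python3 -m jog '[[[0.0014,-0.0006,0.006,0,0,0],[0,0,0.008,0,0,0],[0,0,0.008,0,0,0],[0,0,0.008,0,0,0],[0,0,0,0,0,0]]]'
```

```text
clock: 8.85
eef_pos: [0.5686, -0.0382, 0.0358]
tool_rot: [-3.141, -0.0, 1.766]
ft_force: [-0.5, -0.6, -0.3]
opening: 0.0258
```

```bash
python3 -m jog '[[[0,0,0,0,0,0],[0,0,0,0,0,0],[0,0,0,0,0,0],[0,0,0,0,0,0],[0,0,-0.06,0,0,0],[0,0,-0.1,0,0,0],[0,0,0,0,0,0],[0,0,0,0,0,0]]]' -0.1; python3 look.py w6 0.025; python3 - <<'E'
from h import *
z=np.load("pics/w6.npz");im=z["im"][100:350,240:400];save(cv2.resize(im,None,fx=2.4,fy=2.4,interpolation=2),"pics/w6c.png")
m=optics.camera_model("wrist")
print("exp pin top seated",proj(m,(.5702,-.0393,.038)),"on plate",proj(m,(.5702,-.0393,.048)), "nest_a floor",proj(m,(.582,-.103,.006)))
E
```

```text
clock: 9.85
eef_pos: [0.5689, -0.0383, 0.1163]
tool_rot: [3.141, 0.0, 1.766]
ft_force: [-0.2, -0.6, -0.9]
opening: 0.047
[ 0.56818186 -0.03823383  0.11550843]
blue [304, 205, 32, 19, 380] [ 0.5704 -0.0436  0.025 ] [ 0.5694 -0.0383  0.0392]
purple [166, 377, 20, 23, 156] [ 0.4663 -0.2547  0.025 ] [ 0.4656 -0.257   0.0232]
brass [316, 0, 12, 34, 334] [0.5449 0.091  0.025 ] [0.5444 0.0935 0.0155]
brass [283, 39, 77, 83, 2252] [0.5531 0.052  0.025 ] [0.5537 0.0465 0.0984]
exp pin top seated (np.float64(322.12709954428385), np.float64(215.49264065337007)) on plate (np.float64(322.18412820459264), np.float64(220.52087396550684)) nest_a floor (np.float64(321.0009279334961), np.float64(269.34854556358164))
```

View pics/w6c.png

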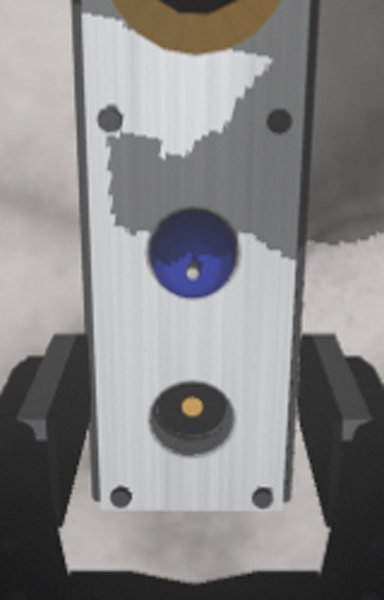

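Blue is seated in nest_b, with its pin at z≈0.039 and centred in the rim. Next is purple.

```bash
python3 -m jog '[[[-0.078,-0.0624,0.006,0,0,0],[-0.078,-0.0624,0.006,0,0,0],[-0.078,-0.0624,0.006,0,0,0],[-0.078,-0.0624,0.006,0,0,0],[-0.078,-0.0624,0.006,0,0,0],[0,0,0,0,0,0],[0,0,0,0,0,0]]]'; python3 look.py w7 0.015; python3 - <<'E'
from h import *
im=np.load("pics/w7.npz")["im"];hsv=cv2.cvtColor(im,cv2.COLOR_RGB2HSV);m=optics.camera_model("wrist")
b=cv2.inRange(hsv,(128,90,30),(155,255,255));n,l,s,c=cv2.connectedComponentsWithStats(b);i=1+s[1:,4].argmax()
hull=cv2.morphologyEx((l==i).astype(np.uint8),cv2.MORPH_CLOSE,np.ones((15,15)))
p=(hull>0)&(hsv[:,:,1]<90);v,u=np.nonzero(p);print(s[i],len(u),u.mean(),v.mean(),onplane(m,u.mean(),v.mean(),.031),telemetry.get_obs()["eef_pos"])
E
```

```text
clock: 10.78
eef_pos: [0.4531, -0.2592, 0.1003]
tool_rot: [-3.14, -0.002, 1.765]
ft_force: [0.1, -0.3, -0.2]
opening: 0.047
[ 0.45359518 -0.25883563  0.10055258]
purple [305, 203, 35, 30, 636] [ 0.4569 -0.2654  0.015 ] [ 0.4558 -0.2603  0.0284]
brass [546, 21, 12, 13, 119] [ 0.5768 -0.1057  0.015 ] [ 0.5827 -0.1023  0.006 ]
[304 201  36  32 799] 51 317.3333333333333 218.2156862745098 [ 0.45204128 -0.25956868  0.031     ] [ 0.45359518 -0.25883563  0.10055258]
```

```bash
python3 -m jog '[[[-0.001,0.002,0.05,0,0,0],[0,0,0.05,0,0,0],[0,0,0.048,0,0,0],[0,0,0,0,0,0]]]'; python3 -m jog '[[[0,0,0,0,0,0],[0,0,0,0,0,0],[0,0,0,0,0,0],[0,0,0,0,0,0]]]' 1 30;  python3 -m jog '[[[0,0,-0.07,0,0,0],[0,0,-0.12,0,0,0],[0,0,0,0,0,0]]]'
```

```text
clock: 11.32
eef_pos: [0.4538, -0.2578, 0.0256]
tool_rot: [-3.138, -0.003, 1.768]
ft_force: [0.0, -0.5, 0.5]
opening: 0.0471
clock: 11.82
eef_pos: [0.4556, -0.2605, 0.0281]
tool_rot: [3.14, 0.001, 1.766]
ft_force: [0.8, 0.5, 2.8]
opening: 0.0262
clock: 12.2
eef_pos: [0.4582, -0.2622, 0.127]
tool_rot: [3.134, 0.007, 1.766]
ft_force: [0.2, -0.4, -1.0]
opening: 0.026
```

```bash
python3 -m jog '[[[0.0588,0.0776,0,0,0,0],[0.0588,0.0776,0,0,0,0],[0.0588,0.0776,0.0,0,0,0],[0.0588,0.0776,0.0,0,0,0],[0,0,0.05,0,0,0],[0,0,0.05,0,0,0],[0,0,0.04,0,0,0],[0,0,0,0,0,0],[0,0,0,0,0,0]]]'; python3 look.py w8 0.035; python3 - <<'E'
from h import *
im=np.load("pics/w8.npz")["im"][170:320,240:400];save(cv2.resize(im,None,fx=4,fy=4,interpolation=2),"pics/w8c.png")
E
```

```text
clock: 13.32
eef_pos: [0.5843, -0.1148, 0.0524]
tool_rot: [-3.141, -0.0, 1.766]
ft_force: [-0.1, 0.1, -0.6]
opening: 0.0259
[ 0.58480328 -0.1148895   0.05293073]
blue [304, 75, 42, 45, 1045] [ 0.5714 -0.0354  0.035 ] [ 0.5714 -0.0353  0.0325]
blue [296, 112, 33, 18, 218] [ 0.5676 -0.0485  0.035 ] [ 0.5676 -0.0487  0.0308]
purple [296, 232, 50, 56, 2176] [ 0.5858 -0.1187  0.035 ] [ 0.5842 -0.1105  0.0499]
```

View pics/w8c.png

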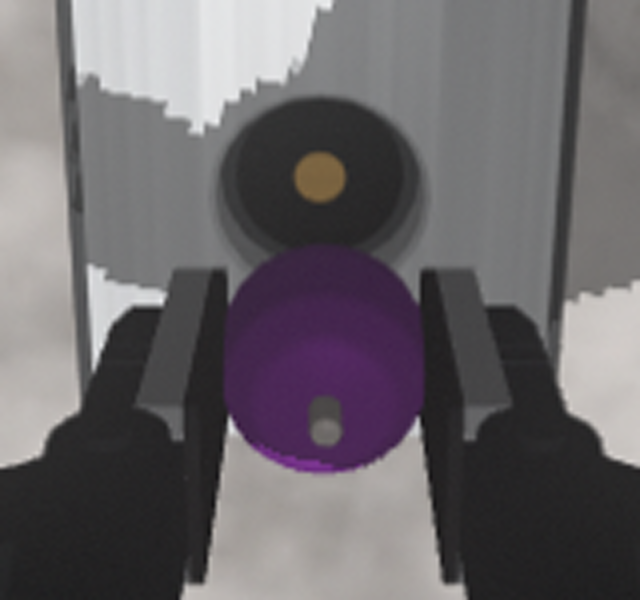

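```bash
python3 - <<'E'
from h import *
m=optics.camera_model("wrist");m["T"]=np.load("pics/w8.npz")["T"]
ax=np.array([-.192,.981,0]);ay=np.array([.981,.192,0])
n1=onplane(m,320,193.75,.016)-ax*.0155;n2=onplane(m,320,214.2,.006);p=onplane(m,321,277.9,.0525+.0055)
for n in(n1,n2): print(n,"move tool x,y mm",(n-p)@ax*1e3,(n-p)@ay*1e3)
E
```

```text
[ 0.58230905 -0.10285572  0.016     ] move tool x,y mm 13.15195185909945 -0.5727906294528246
[ 0.58248014 -0.10369026  0.006     ] move tool x,y mm 12.300416397932027 -0.5651852087960479
```

```bash
python3 -m jog '[[[0.0252,-0.001,0,0,0,0],[0,0,0.006,0,0,0],[0,0,0.008,0,0,0],[0,0,0.008,0,0,0],[0,0,0.008,0,0,0],[0,0,0,0,0,0]]]'
```

```text
clock: 14.12
eef_pos: [0.5809, -0.1024, 0.0367]
tool_rot: [-3.141, -0.0, 1.766]
ft_force: [-0.5, -1.0, 0.2]
opening: 0.026
```

```bash
python3 -m jog '[[[0,0,0,0,0,0],[0,0,0,0,0,0],[0,0,0,0,0,0],[0,0,0,0,0,0],[0,0,-0.06,0,0,0],[0,0,-0.12,0,0,0],[0,0,0,0,0,0],[0,0,0,0,0,0]]]' -0.1; python3 look.py w9 0.038; python3 - <<'E'
from h import *
z=np.load("pics/w9.npz");im=z["im"][50:350,220:420];save(cv2.resize(im,None,fx=2,fy=2,interpolation=2),"pics/w9c.png")
E
```

```text
clock: 15.12
eef_pos: [0.5814, -0.1024, 0.1275]
tool_rot: [3.141, 0.0, 1.766]
ft_force: [-0.4, -0.1, 0.2]
opening: 0.047
[ 0.58057471 -0.10223727  0.1265091 ]
blue [303, 104, 35, 36, 908] [ 0.5689 -0.0379  0.038 ] [ 0.5689 -0.0379  0.0379]
purple [304, 197, 32, 24, 528] [ 0.5816 -0.1021  0.038 ] [ 0.5817 -0.1026  0.0363]
```

View pics/w9c.png

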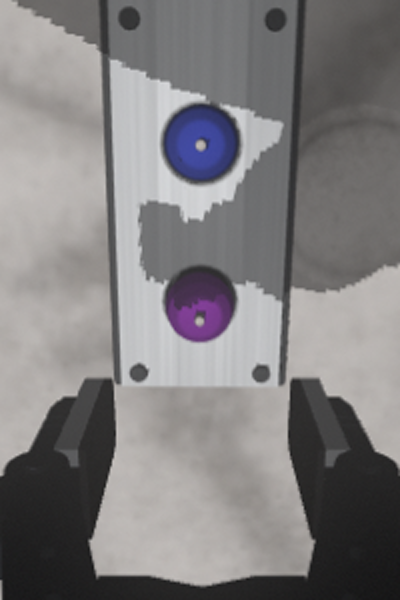

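Both hubs are seated, blue at (321,122) and purple at (320,210) in the full frame. Now the knob.

```bash
python3 -m jog '[[[0,0,-0.06,0,0,0],[0.1033,0,0,0,0,0],[0.1033,0,0,0,0,0],[0.1033,0,0,0,0,0],[0,0,0,0,0,0],[0,0,0,0,0,0],[0,0,0,0,0,0]]]'; python3 look.py w10 0.066; python3 - <<'E'
from h import *
z=np.load("pics/w10.npz");im=z["im"][100:300,220:420];save(cv2.resize(im,None,fx=3,fy=3,interpolation=2),"pics/w10c.png")
m=optics.camera_model("wrist");print("exp knob",proj(m,(.5529,.0493,.098)))
E
```

```text
clock: 16.05
eef_pos: [0.5512, 0.0485, 0.1566]
tool_rot: [-3.14, 0.0, 1.764]
ft_force: [0.2, 0.1, 0.3]
opening: 0.047
[0.55137096 0.0484482  0.15683802]
blue [309, 269, 24, 21, 329] [ 0.5637 -0.0145  0.066 ] [ 0.5679 -0.036   0.0322]
purple [308, 322, 25, 21, 367] [ 0.5742 -0.0685  0.066 ] [ 0.5801 -0.0991  0.0316]
brass [318, 130, 10, 22, 157] [0.5431 0.1    0.066 ] [0.5445 0.0946 0.0155]
brass [295, 200, 11, 27, 174] [0.5364 0.0424 0.066 ] [0.5364 0.0425 0.0664]
exp knob (np.float64(322.07449680635256), np.float64(222.54415220921837))
```

View pics/w10c.png

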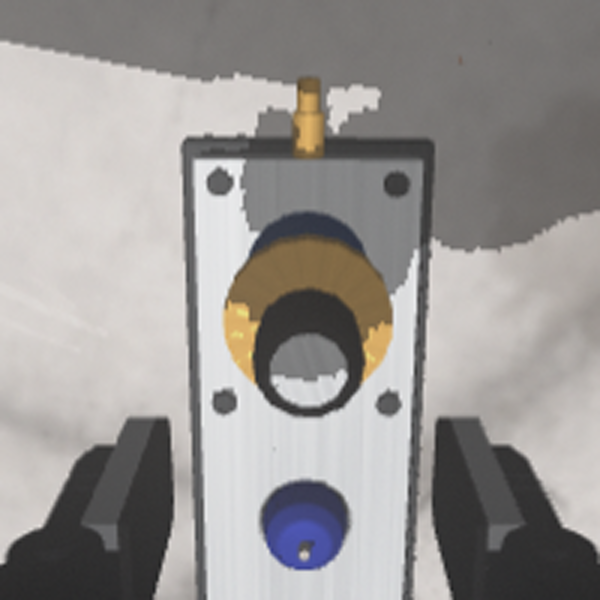

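```bash
python3 - <<'E'
from h import *
z=np.load("pics/w10.npz");m=optics.camera_model("wrist");T=z["T"];m["T"]=T
ax=np.array([-.192,.981,0]);ay=np.array([.981,.192,0]);tcp=T[:3,3]+T[:3,:3]@np.array([0,.0349,.1406]);print("tcp",tcp)
im=z["im"];k=(im.max(2)<75).astype(np.uint8)[190:242,295:350]
n,l,s,c=cv2.connectedComponentsWithStats(k);i=1+s[1:,4].argmax();print(s[i])
for u,v in((322.9,223),): p=onplane(m,u,v,.098);print(p,(p-tcp)@ax*1e3,(p-tcp)@ay*1e3)
E
```

```text
tcp [0.55173386 0.04913811 0.15681578]
[ 10   7  36  41 690]
[0.55334657 0.0492254  0.098     ] -0.22400770022572222 1.5988251715378552
```

```bash
python3 -m jog '[[[0,0.0026,0.05,0,0,0],[0,0,0.05,0,0,0],[0,0,0.037,0,0,0],[0,0,0,0,0,0],[0,0,0,0,0,0]]]'; python3 -m jog '[[[0,0,0,0,0,0],[0,0,0,0,0,0],[0,0,0,0,0,0],[0,0,0,0,0,0],[0,0,0,0,0,0],[0,0,0,0,0,0]]]' 1 30; python3 -c "
from station import telemetry as t
o=t.get_obs();print(o['ft_force'],o['ft_torque'])"
```

```text
clock: 16.73
eef_pos: [0.5532, 0.0493, 0.0894]
tool_rot: [3.141, 0.0, 1.765]
ft_force: [1.7, 0.2, -0.3]
opening: 0.047
clock: 17.48
eef_pos: [0.5534, 0.0499, 0.0899]
tool_rot: [3.14, 0.0, 1.766]
ft_force: [0.1, -0.8, 6.7]
opening: 0.0248
[ 0.10643243 -0.83528659  6.73191377] [-0.09156309  0.16038546  0.00227671]
```

```bash
python3 -m jog '[[[0,0,-0.002,0,0,0],[0,0,-0.004,0,0,0],[0,0,-0.004,0,0,0],[0,0,-0.004,0,0,0],[0,0,-0.004,0,0,0],[0,0,0,0,0,0]]]'; python3 -c "
from station import telemetry as t
o=t.get_obs();print(o['ft_force'],o['ft_torque'])"
```

```text
clock: 18.23
eef_pos: [0.5525, 0.0499, 0.0979]
tool_rot: [-3.142, -0.0, 1.766]
ft_force: [0.3, 0.8, -1.9]
opening: 0.0252
[ 0.31602533  0.75337741 -1.94902628] [-0.06464435  0.00868083 -0.01290902]
```

```bash
python3 -m jog '[[[0,0,-0.004,0,0,0],[0,0,-0.004,0,0,0],[0,0,-0.004,0,0,0],[0,0,-0.004,0,0,0],[0,0,-0.004,0,0,0],[0,0,-0.004,0,0,0],[0,0,-0.004,0,0,0],[0,0,-0.004,0,0,0],[0,0,-0.004,0,0,0],[0,0,-0.002,0,0,0],[0,0,0,0,0,0],[0,0,0,0,0,0]]]'; python3 - <<'E'
from h import *
o=telemetry.get_obs();print(o['ft_force'],o['ft_torque'],o['eef_pos'])
A=[]
for n,c in(("scene",(335,120,70)),("side",(260,165,70))):
    im,d,m=grab(n); u,v,w=c; A.append(cv2.resize(im[v:v+w+20,u:u+w],None,fx=5,fy=5,interpolation=2))
    print(n,[np.round(proj(m,(.553,.0495,z)),1) for z in(.066,.074,.090,.102,.126)])
a=np.hstack(A);save(a,"pics/end.png");print(a.shape)
im,d,m=grab("wrist");save(im,"pics/endw.png")
E
```

```text
clock: 19.73
eef_pos: [0.5525, 0.0499, 0.1167]
tool_rot: [-3.141, 0.0, 1.766]
ft_force: [0.1, -0.4, -0.7]
opening: 0.025
[ 0.08186474 -0.40463382 -0.66164499] [-0.05638288  0.00766583  0.01017201] [0.55251995 0.04986071 0.11674322]
scene [array([364.6, 177.7]), array([364.8, 175. ]), array([365.2, 169.3]), array([365.4, 165.1]), array([366. , 156.3])]
side [array([288.3, 221.9]), array([288.1, 219.1]), array([287.8, 213.2]), array([287.6, 208.8]), array([287.2, 199.8])]
(450, 700, 3)
```

View pics/end.png

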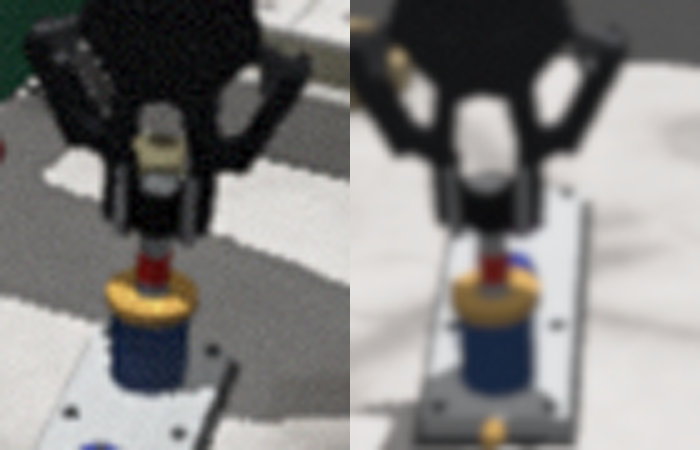

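The red band stands clear with steel showing below it (scene crop about (152,268), steel at (152,290)), and no black is visible. One last numeric check on the hubs and bystanders, then I'll hand in.

```bash
python3 look.py w12 0.02; python3 - <<'E'
from h import *
im,d,m=grab("scene");old=np.load("pics/scene0.npz")["im"]
for nm,(x,y,w,h) in {"cone":(312,314,24,24),"driver":(298,144,42,42)}.items():
    print(nm,"mean abs diff",cv2.absdiff(im,old)[y:y+h,x:x+w].mean())
o=telemetry.get_obs();print(o["clock"],o["eef_pos"],o["ft_force"],o["opening"])
bot.job_done()
E
```

```text
[0.55255461 0.04985206 0.11673666]
blue [304, 297, 30, 21, 404] [ 0.5701 -0.0457  0.02  ] [ 0.5683 -0.0361  0.0324]
brass [315, 132, 12, 30, 238] [0.5444 0.0941 0.02  ] [0.5444 0.0937 0.0174]
brass [308, 198, 45, 52, 1012] [0.5663 0.0421 0.02  ] [0.5604 0.0593 0.0664]
brass [287, 228, 20, 21, 175] [0.5393 0.0203 0.02  ] [0.5391 0.0419 0.0661]
cone mean abs diff 7.001736111111111
driver mean abs diff 34.68197278911565
19.975 [0.55255235 0.04984858 0.11675226] [ 0.75126038 -0.57034164 -2.86868179] 0.025057988002085745
the job is handed in; nothing more can be done
```

The job is handed in at about 20 s of the 56 s. The blue hub is in nest_b and the purple hub in nest_a, both let go. After that I drew the rod straight up about 28 mm by its knob, and the arm is holding it there.

**Hubs:** pictures taken just after release showed both hubs upright and centred in their nests, with measured heights that match being seated. At the end I re-measured only blue. Purple gave no detection in that last wrist view, so its seating rests on the earlier pictures.

**Rod:** the final scene and side pictures show the whole red band clear of the collar, with steel below it and no black showing. Partway up and at the top of the lift the side force was below 1 N, so I saw no sign of binding. The vertical force at the top varied between readings, from -0.7 to -2.9 N, around the weight of the rod.

**Bystanders:**
- **Cone:** its patch of the scene picture is essentially unchanged.
- **Screwdriver:** this check failed. Its patch differs clearly from the first picture (mean difference 35, against 7 for the cone). The cause is probably the arm or its shadow over that area, because the gripper only went near the hubs, the chuck and the barrel. I did not confirm that with another picture.

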